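# Scan the barcode label of the tall storage tin

### The job

Take the hand scanner from the cork mat and aim it squarely at the middle of the barcode label on the taller of the two storage tins, with its window some 5 to 10 cm from the label, and hold it steady there for two seconds. Do not scan the low tin. Then lay the scanner back down flat on the cork mat, without dropping it, and leave the milk pitcher and the white cup where they stand.

Things in the scene. Friction and masses are not known exactly. Their poses are not given: they have to be found in the camera images.
- scanner: Loose grey barcode scanner, about 0.2 kg, lying flat on the cork mat. Handle 34 mm wide, 36 high, x = -95 to +20 mm; wider head (62 mm wide, 44 high, x = +20 to +70) with a dark window in its front. Origin on the flat underside, on the middle line; x is where it looks, z up. Centre of mass near x = -6. Grip across the handle (along y) at x = -15 to -30, 22 mm above the underside.
- scanner_nose (a point): Centre of the scanner's window: 71 mm ahead of the scanner's origin along its x and 22 mm above its underside. Its axes are those of the scanner; the beam leaves here along +x.
- mat: Cork mat fixed to the counter, 180 mm (x) by 200 mm (y), 6 mm thick. Origin: centre of its underside; its upper face is at z = 6 mm. The scanner lies on it at the start and belongs on it at the end. A tall white coffee grinder stands on the robot's side of it, and a taller black one with a hopper beside the robot on its right.
- tall_tin: Tall grey storage tin with an aluminium lid, fixed in place, 70 mm deep (x), 70 mm wide (y), 200 mm high. Origin: centre of its underside. Its upright front face, with the label, looks along its own -x, roughly to the robot's left (world +y).
- tall_tin_label (a point): Centre of the barcode label on the tall tin's front: 36 mm from the tin's origin along -x, 150 mm above the counter. The white label is 60 mm wide and 46 mm high; it lies in the upright front face, which looks along the tin's -x.
- low_tin: Low storage tin of the same make, fixed in place, 70 by 70 mm and 100 mm high. Origin: centre of its underside. Its label, which is not to be scanned, is on its front (-x) face.
- low_tin_label (a point): Centre of the barcode label on the low tin's front: 36 mm from that tin's origin along -x, 55 mm above the counter.
- pitcher: Loose steel milk pitcher with a handle, about 70 by 97 mm and 90 mm high, standing upright behind the tins; a bystander. Origin: centre of its underside.
- cup: Loose white espresso cup with a handle, about 63 by 89 mm and 50 mm high, standing upright between the mat and the tins; a bystander. Origin: centre of its underside.
Mind the look-alikes: they are no part of the job. Leave any red look-alike of the tall_tin alone.

How it is judged (in metres and radians):
On the way:
1. held scanner steady 1.2 s on the tall tin's label: beam within 15 mm of its centre up/down and sideways and 20 deg of square, window 30 to 130 mm off, under 30 mm/s and 0.2 rad/s (x of tall_tin_label in the frame of scanner_nose between 0.03 and 0.13 m and y of tall_tin_label in the frame of scanner_nose between -0.015 and 0.015 m and z of tall_tin_label in the frame of scanner_nose between -0.015 and 0.015 m and angle between the x axis of scanner and the x axis of tall_tin, either way round below 0.35 rad and x of scanner_nose in the frame of tall_tin below -0.04 m and contact force between the fingers and scanner above 0.5 N and linear speed of scanner below 0.03 m/s and angular speed of scanner below 0.2 rad/s), for 1.2 s.
At the end, for the whole second after the job is handed in: The scanner lies at rest, right way up, flat on the cork mat (tilt under 0.1 rad), its origin within 75 mm of the mat's centre along the mat's x and within 85 mm along its y, its underside 2 to 10 mm above the counter (x of scanner in the frame of mat between -0.075 and 0.075 m and y of scanner in the frame of mat between -0.085 and 0.085 m and z of scanner in the frame of mat between 0.002 and 0.01 m and angle between scanner's own z axis and vertical below 0.1 rad and contact force between scanner and mat above 0.3 N and linear speed of scanner below 0.02 m/s); the robot touches nothing.
It fails at once if low tin's label scanned: held scanner's beam within 10 mm of its centre, 30 to 130 mm away, within 15 deg of square, slower than 50 mm/s (x of low_tin_label in the frame of scanner_nose between 0.03 and 0.13 m and y of low_tin_label in the frame of scanner_nose between -0.01 and 0.01 m and z of low_tin_label in the frame of scanner_nose between -0.01 and 0.01 m and angle between the x axis of scanner and the x axis of low_tin, either way round below 0.26 rad and x of scanner_nose in the frame of low_tin below -0.04 m and contact force between the fingers and scanner above 0.5 N and linear speed of scanner below 0.05 m/s).
It fails at once if the scanner was dropped or thrown: faster than 0.8 m/s with no finger on it (contact force between the fingers and scanner below 0.1 N and linear speed of scanner above 0.8 m/s).
It fails at once if the pitcher or the cup was moved by more than 30 mm or tipped by more than 0.4 rad (distance of any of pitcher, cup from where it was at the start of the episode above 0.03 m or angle between any of pitcher, cup's own z axis and vertical above 0.4 rad).
It also fails if it takes over 58 s, if anything falls off the work surface, if the arm or the gripper's body presses on something with over 40 N, if the wrist force passes 120 N, or if a joint passes its speed limit or range.

### The arm

A 6-joint arm with a two-finger parallel gripper is mounted at the origin on the work surface; the furniture and walls round the work are solid. World frame = base frame: x ahead of the robot, y to its left, z up, the work surface at z = 0. Lengths are in mm, angles in rad, forces in N, time in s.
With the tool pointing down it reaches from about 275 to 975 mm from the base axis. Payload 8.4 kg.
Tool frame: the origin (TCP) lies at the very end of the fingers, on their centre line; the grasp point (between the pads) lies 19 mm behind it (r.grip_depth is the distance from the TCP to the grasp point, in mm); z points along the fingers, y is the line along which they close (so a half turn about z gives the same grasp; the last joint's range is limited). The gripper opens to 92 mm and grips with 3 to 60 N. Pads are 20 mm wide; open, the fingers measure 128 mm over their backs; the gripper's body (75 mm by 189 mm) begins 69 mm behind the grasp point.
Start: joints at [0.664, 0.353, 1.633, -0, 1.155, -0.002], TCP at [491.439, 386.155, 214.583] pointing down, gripper open.
Joint ranges: [-2.63, 2.63], [-0.92, 2.1], [0.06, 2.66], [-1.3, 4.44], [0, 2.69], [-3.02, 3.02]. Speed limits (rad/s): [2.22, 2.22, 2.79, 3.14, 3.14, 3.14].

### API

Orientations are given as a rotation vector (axis times angle).
In Python, from rig import r, cams gives the robot as it stands.
- The arm moves only by the tool play_rows, never from a script. Its argument "increments" is a list of rows, each an object with "translation": the shift along the tool's x, y, z normalised to -1 to 1, where 1 is 0.12 m, a list of three; "turn": the turn, a rotation vector about the tool's x, y, z normalised to -1 to 1, where 1 is pi/2 rad, a list of three; "gripper": the gripper's target within -1 to 1 (fully open at 1, half-way at 0, shut at -1). A call has exactly 8 rows; each row is the pose to reach, as a shift and turn from the pose commanded when the call began, along the tool's axes at that moment; what a row does not reach only later rows make up. A row lasts 1/12 s, in which the tool goes at most 41.7 mm and 7.16 degrees, less where a joint would pass 70% of its speed; a pose out of reach is approached as far as the arm can. A call with a number of a shift or a turn outside -1 to 1 is refused whole. A call with a gripper value outside its range is refused whole. The fingers move at their own pace and stop on an object; "grip_force" is the grip in N (left out, the last holds). Time passes only in rows, so rows that repeat a pose let the fingers close, or fill a call up. It gives the time, the measured TCP pose, the force, the opening and the grip force at its end, in the units of the state.
- r.sense(): the state, without advancing time (a new reading comes with each control period).
- cams.capture(name): name is "scene" or "side" or "wrist"; returns a dict with "color" (384x512x3 uint8, blue, green, red), "depth" (384x512 float32, mm along the optical axis (not along the pixel's ray), 0 where there is no reading), "fx", "fy", "cx", "cy" (pixels), "R" (3x3) and "t" (3): a world point X has camera coordinates R X + t; the wrist camera has in their place "mount" (4x4, takes a point from camera to tool coordinates, whose origin is the TCP and whose axes are the flange's). Camera axes: x right, y down, z forward; pixel columns grow to the right and rows downward; lengths in mm; the calibration is good to about 2 mm. A picture is of the moment at which its call begins: read the wrist's pose just before it.
- r.job_done(): hands the job in; it is judged then, once.
The state is a dict: "clock": time; "joint_pos": joint angles; "dq": joint speeds; "effort": joint torques, N m; "tool_pos": TCP position; "ee_rot": TCP orientation; "wrist_force": force on the tool from outside, world axes, zero at the start; "ft_torque": the same for the moment, N m; "opening": opening from 0.0 (shut) to 1.0 (fully open); "gripper_force": force on a finger pad.
Only numpy, scipy, OpenCV 4.12 (cv2) and the standard library are available. Lean on these libraries where they do the work, as an engineer would, in place of code of your own. Each camera call takes 0.05 s, during which the arm holds its last target. There are 200 camera calls.

## Working session

There is one attempt and no reset: what is moved stays moved. The work goes in short steps, Python scripts to look and compute and a tool call to move; the robot and the scene stay as the last step left them, time stands still between calls to the robot, and variables do not carry over. Pictures are saved under pics/ and viewed, at most 10 in all, crops included, and the job is handed in when it is done.

Besides the shell and the picture viewer there is one more tool, called after "Request:" as a command line: name --argument value ..., lists and objects as JSON in quotes. play_rows: Moves the arm, as the interface text tells. Its arguments: {"type":"object","properties":{"increments":{"type":"array","items":{"type":"object","properties":{"translation":{"type":"array","items":{"type":"number"}},"turn":{"type":"array","items":{"type":"number"}},"gripper":{"type":"number"}}}},"grip_force":{"type":"number"}},"required":["increments"]}

```bash
ls; mkdir -p pics; python3 - <<'E'
from rig import r,cams
import cv2,numpy as np,pickle
print(r.sense())
d={n:cams.capture(n) for n in("scene","side","wrist")}
pickle.dump(d,open('d0.pkl','wb'))
for n in d: cv2.imwrite(f'pics/{n}0.png',d[n]['color'])
cv2.imwrite('pics/a0.png',cv2.resize(np.hstack([d['scene']['color'],d['side']['color']]),(800,300)))
for n in d: print(n,{k:v for k,v in d[n].items() if k not in('color','depth')})
E
```

```text
pics
{'clock': 0.0, 'joint_pos': array([ 6.63598797e-01,  3.53661304e-01,  1.63411409e+00,  7.73165983e-06,
        1.15521901e+00, -2.39598217e-03]), 'dq': array([ 0.00013148,  0.00014571, -0.0010655 ,  0.00063571, -0.00077202,
       -0.00051047]), 'effort': array([-7.63676726e-04, -5.93840826e+01, -3.34220874e+01,  6.94810390e-02,
        2.33260088e-02, -1.33684684e-04]), 'tool_pos': array([491.04603519, 385.85010727, 213.86406497]), 'ee_rot': array([-1.37300419e+00, -2.82498700e+00,  1.97277685e-03]), 'wrist_force': array([-0.37792664, -0.84257421, -0.68641854]), 'ft_torque': array([-0.0207673 , -0.06557673, -0.03198403]), 'gripper_force': 0.0, 'opening': 0.999887798833871}
scene {'fx': 398.6681464775271, 'fy': 398.6681464775271, 'cx': 251.07988641814478, 'cy': 192.95042966001702, 'R': array([[ 0.42441368,  0.90543443, -0.00784304],
       [ 0.73776467, -0.35081594, -0.57674211],
       [-0.52495363,  0.23899092, -0.81688862]]), 't': array([-208.45306729, -283.64235049, 1412.06073382])}
side {'fx': 485.22490132139615, 'fy': 485.22490132139615, 'cx': 269.5405434351706, 'cy': 192.8319632247206, 'R': array([[-0.08364748,  0.99645784, -0.00865294],
       [ 0.73156487,  0.05551044, -0.67950823],
       [-0.67662097, -0.06316934, -0.73361686]]), 't': array([  17.49544164, -284.15595325, 1804.20002699])}
wrist {'fx': 337.53886013841134, 'fy': 337.53886013841134, 'cx': 255.56976298451744, 'cy': 188.74077342000723, 'mount': array([[-5.55440110e-07, -9.60155447e-01, -2.79466488e-01,
         7.83632297e+01],
       [ 9.99999993e-01, -3.43435589e-05,  1.16005734e-04,
         1.28546860e+00],
       [-1.20981411e-04, -2.79466486e-01,  9.60155440e-01,
        -1.69526682e+02],
       [ 0.00000000e+00,  0.00000000e+00,  0.00000000e+00,
         1.00000000e+00]])}
```

View pics/scene0.png

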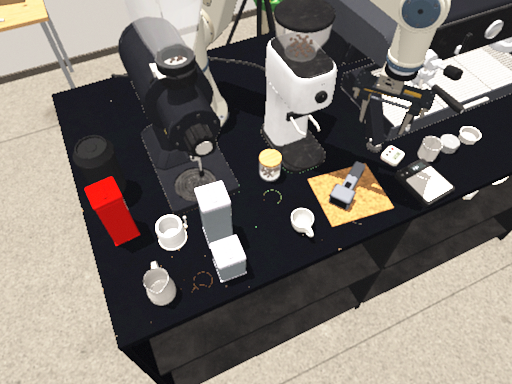

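View pics/side0.png

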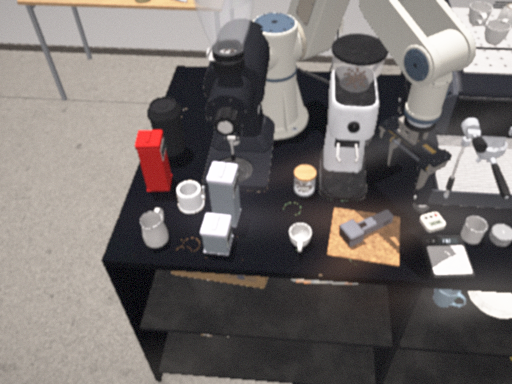

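The scene view shows the mat at about (350,193) with the scanner on it, and its head at the lower left (342,197). The tall tin is at (212,210), the low tin at (228,258), the cup at (302,221) and the pitcher at (160,288). The red look-alike is at (112,212).

```bash
cat > h.py <<'E'
import numpy as np,cv2
def cloud(c,pose=None):
    v,u=np.mgrid[:384,:512]; d=c['depth'].astype(float)
    P=np.stack([(u-c['cx'])/c['fx']*d,(v-c['cy'])/c['fy']*d,d],-1)
    if 'R' in c: W=(P-c['t'])@c['R']
    else:
        R,t=pose; W=(P@c['mount'][:3,:3].T+c['mount'][:3,3])@R.T+t
    W[d<=0]=np.nan
    return W
E
python3 - <<'E'
from h import *; import pickle
d=pickle.load(open('d0.pkl','rb'))
for n in('scene','side'):
    W=cloud(d[n]); p={'scene':dict(mat=(330,197),head=(342,197),tall=(211,194),low=(227,247),cup=(302,216),pit=(158,285)),'side':dict(mat=(385,245),head=(352,232),tall=(223,173),low=(216,222),cup=(299,232),pit=(153,225))}[n]
    cs={k:W[v,u] for k,(u,v) in p.items()}
    print(n,{k:v.round() for k,v in cs.items()})
    for k,(lo,hi,rad) in dict(mat=(25,60,130),tall=(185,215,80),low=(88,112,60),cup=(20,60,60),pit=(20,95,70)).items():
        c=cs[k]; m=(np.hypot(W[...,0]-c[0],W[...,1]-c[1])<rad)&(W[...,2]>lo)&(W[...,2]<hi)
        q=W[m]; 
        rc=cv2.minAreaRect(q[:,:2].astype(np.float32))
        print(k,len(q),'mean',q.mean(0).round(1),'z95',np.percentile(q[:,2],95).round(),'rect',np.round(rc[0]),np.round(rc[1]),round(rc[2],1))
    hsv=cv2.cvtColor(d[n]['color'],cv2.COLOR_BGR2HSV)
    m=(hsv[...,1]>90)&(abs(hsv[...,0].astype(int)-15)<10)&(abs(W[...,2]-6)<8)&(np.hypot(W[...,0]-cs['mat'][0],W[...,1]-cs['mat'][1])<230)
    m=cv2.morphologyEx(m.astype(np.uint8),cv2.MORPH_OPEN,np.ones((3,3)))>0
    q=W[m];print('cork',q.mean(0).round(1),cv2.minAreaRect(q[:,:2].astype(np.float32)))
    # front face normal of tall tin
    c=cs['tall'];m=(np.hypot(W[...,0]-c[0],W[...,1]-c[1])<90)&(W[...,2]>110)&(W[...,2]<185)
    q=W[m];print('tallface',len(q)); 
    if len(q): print(np.percentile(q,[2,50,98],axis=0).round())
    # obstacles near: grinders heights
    # height-field max over grid 50mm
    q=W[np.isfinite(W[...,2])];
    H=np.zeros((20,22))
    ix=((q[:,0]-0)//50).astype(int);iy=((q[:,1]+600)//50).astype(int);k=(ix>=0)&(ix<20)&(iy>=0)&(iy<22)
    np.maximum.at(H,(ix[k],iy[k]),q[k,2]); print(H.round(-1).astype(int)[4:18])
E
```

```text
scene {'mat': array([536., 233.,  32.]), 'head': array([562., 253.,  53.]), 'tall': array([ 497., -107.,  205.]), 'low': array([ 595., -114.,  107.]), 'cup': array([551., 133.,  18.]), 'pit': array([ 567., -304.,    3.])}
mat 817 mean [541.5 251.8  44.3] z95 53.0 rect [531. 225.] [156. 244.] 45.8
tall 814 mean [ 499.2 -104.8  198.5] z95 204.0 rect [ 495. -104.] [74. 76.] 84.6
low 826 mean [ 601.7 -114.8   98.7] z95 104.0 rect [ 598. -114.] [74. 75.] 86.2
cup 327 mean [568.9 122.4  38.6] z95 52.0 rect [571. 120.] [63. 64.] 46.9
pit 703 mean [ 591.1 -297.2   57.1] z95 89.0 rect [ 583. -302.] [87. 68.] 20.7
cork [543.5 306.8   7. ] ((530.7191772460938, 309.7614440917969), (207.13101196289062, 187.43521118164062), 83.05715942382812)
tallface 464
[[ 482. -140.  111.]
 [ 528. -110.  147.]
 [ 532.  -74.  181.]]
[[  0   0   0  10 200 200 200  10 380 400  70 370  50  10  10 460 460 460
  460  10 430 420]
 [  0   0   0  10 190 200  10  10 390 460 360 380  50  10  10 460 470 470
  460  10 430 430]
 [  0   0   0  10 200 200  10  10 620 560 480 360  50  80  90 460 470 460
  460  10 430 430]
 [  0
[... 2436 characters left out ...]
0  10  10   0  50  10  50  50
  640 620 610 580]
 [  0   0   0  10  10  90  90  10 100 100 100  10  10  50  50  10  50  50
  600 610 350 350]
 [  0   0   0  10  10  90  90  10 100 110 100  10  10  10  50  10  10  10
   10  10   0  30]
 [  0   0   0  10  10  10  10  10  10  10   0  10  10   0  10  10  10   0
   10   0   0  30]
 [  0   0   0   0   0   0   0   0   0   0   0   0   0   0   0   0   0   0
    0   0   0   0]
 [  0   0   0   0   0   0   0   0   0   0   0   0   0   0   0   0   0   0
    0   0   0   0]
 [  0   0   0   0   0   0   0   0   0   0   0   0   0   0   0   0   0   0
    0   0   0   0]
 [  0   0   0   0   0   0   0   0   0   0   0   0   0   0   0   0   0   0
    0   0   0   0]]
```

```bash
python3 - <<'E'
import cv2,pickle,numpy as np
d=pickle.load(open('d0.pkl','rb'));a=d['scene']['color']
cv2.imwrite('pics/crop1.png',np.hstack([cv2.resize(a[150:290,140:300],(400,350)),cv2.resize(d['wrist']['color'],(400,350))]))
E
```

```text
(no output)
```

View pics/crop1.png

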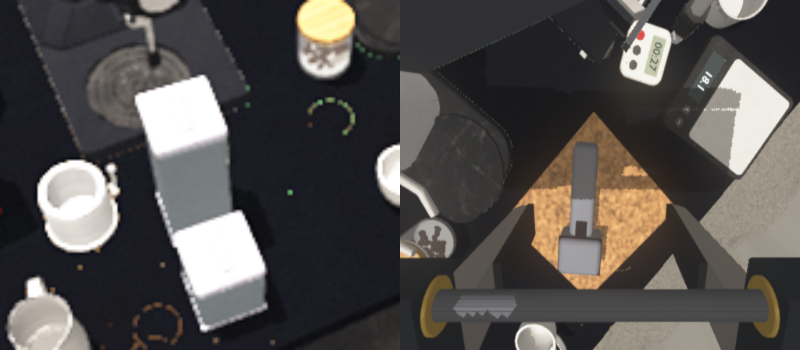

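The left crop shows both tins with their fronts turned towards image right. The right one, from the wrist camera, shows the scanner on the mat: the head at about (580,255) and the handle going up to (585,145). The white grinder is at the left edge.

```bash
python3 - <<'E'
from h import *; import pickle
from scipy.spatial.transform import Rotation as Ro
from rig import r
d=pickle.load(open('d0.pkl','rb')); s=r.sense()
W=cloud(d['wrist'],(Ro.from_rotvec(s['ee_rot']).as_matrix(),s['tool_pos']))
col=d['wrist']['color']
m=(W[...,2]>25)&(W[...,2]<65)&(abs(W[...,0]-530)<90)&(abs(W[...,1]-300)<100)
n,l,st,ce=cv2.connectedComponentsWithStats(m.astype(np.uint8)); k=1+np.argmax(st[1:,4])
q=W[l==k]; print(len(q),st[k],q.mean(0),np.percentile(q[:,2],[5,50,95]))
rc=cv2.minAreaRect(q[:,:2].astype(np.float32)); print(rc,cv2.boxPoints(rc))
h=q[q[:,2]<44]; he=q[q[:,2]>46]; print('handle',len(h),cv2.minAreaRect(h[:,:2].astype(np.float32)),'head',len(he),cv2.minAreaRect(he[:,:2].astype(np.float32)))
m=W[(W[...,2]<15)&(W[...,2]>3)]
# fine height map of obstacles from scene+side
Q=np.vstack([cloud(d[n])[np.isfinite(cloud(d[n])[...,2])] for n in('scene','side')]+[W[np.isfinite(W[...,2])]])
Q=Q[(Q[:,0]>150)&(Q[:,0]<500)&(Q[:,1]>-250)&(Q[:,1]<330)&(Q[:,2]<1000)]
H=np.zeros((14,23),int);np.maximum.at(H,(((Q[:,0]-150)//25).astype(int),((Q[:,1]+250)//25).astype(int)),Q[:,2].astype(int))
print('y from',list(range(-250,326,25)))
for i,row in enumerate(H):print(150+25*i,row)
E
```

```text
5527 [ 202  157   57  146 5527] [520.35528864 308.99785379  43.53873591] [36.62511121 42.16227162 50.04830679]
((517.0385131835938, 313.4563293457031), (62.99860763549805, 165.51841735839844), 33.64767074584961) [[444.961   364.89682]
 [536.6722  227.10928]
 [589.116   262.01584]
 [497.40485 399.80338]]
handle 3450 ((517.0385131835938, 313.4563293457031), (62.99860763549805, 165.51841735839844), 33.64767074584961) head 1884 ((546.0867309570312, 269.97674560546875), (59.04558181762695, 56.370262145996094), 34.15482711791992)Traceback (most recent call last):
  File "<stdin>", line 16, in <module>
IndexError: index 23 is out of bounds for axis 1 with size 23
```

```bash
python3 - <<'E'
from h import *; import pickle
from scipy.spatial.transform import Rotation as Ro
from rig import r
d=pickle.load(open('d0.pkl','rb')); s=r.sense()
R=Ro.from_rotvec(s['ee_rot']).as_matrix(); print(R.round(3)); print([x for x in dir(r) if x[0]!='_'])
for n in('scene','side'):
  Q=cloud(d[n]).reshape(-1,3);Q=Q[np.isfinite(Q[:,2])]
  Q=Q[(Q[:,0]>150)&(Q[:,0]<500)&(Q[:,1]>-250)&(Q[:,1]<325)&(Q[:,2]<1000)]
  H=np.zeros((14,23),int);np.maximum.at(H,(((Q[:,0]-150)//25).astype(int),((Q[:,1]+250)//25).astype(int)),(Q[:,2]/10).astype(int))
  print('y/10',' '.join('%3d'%(y/10) for y in range(-250,325,25)))
  for i,row in enumerate(H):print(150+25*i,' ',' '.join('%3d'%v for v in row))
E
```

```text
[[-0.618  0.786 -0.001]
 [ 0.786  0.618 -0.001]
 [ 0.    -0.001 -1.   ]]
['Unreachable', 'grip_depth', 'job_done', 'sense']
y/10 -25 -22 -20 -17 -15 -12 -10  -7  -5  -2   0   2   5   7  10  12  15  17  20  22  25  27  30
150     0   0  34  38  39  40   0   0   0   0   0   0   0   0   0   0   0   2   0   0   0   0   0
175     0   0  34  38  39  40   0   0   0  35   0   0   0   0   0   0   0  34  35   0   0   0   0
200     0   0  34  38  39  39   7   0   0  36   5   0   0   0   0   0   2  46  46  46  46   0   0
225     0   0  34  38  39   7   6   4  37  37   5   0   0   0   0   0   2  46  46  46  46  46  46
250     0   0  34  38  39   4   4   4  38  37   4   0   0   0   0   0  46  46  46  46  46  46  46
275     0   0  34  38  45  37   4  36  38  37   4   0   0   0   0   0  46  46  46  46  46  46  46
300     0   0   4  60  48  39   4  36  35   4   4   0   0   0   0   0   0  46  46  46  46  46  46
325     0   0   4  62  55  48  41  47  35   4   4   0   0   8   8   8   8  46  46  46  46  46  35
350     0   0   4  63  63  54  53  56  60   4   4   0   0   8   8   8   8  35  35  35  35  35  
[... 1261 characters left out ...]
46  46  46  46
325     0   0   4  59  54  40  41  51  60  60   4   0   0   8   8   8   8  46  46  46  46  46  62
350     0   0   4  61  61  54  52  57  62   4   4   0   0   8   8   8   8  34  63  46  46  35  62
375     0   0   4  34  62  63  63  63  62   4   4   0   0   8   8   8   8  34  63  64  35  34   2
400     7   7   0   0  35  63  63  34  34   4   0   0   0   0   7   6   0   0   2  65  65   2  34
425     7   7   8   0  31  34  34  33   0   0   0   0   0   0   0   0   0   0   0   0  66  66  34
450     7   7   8   8  20  33  33  32   0   0   0   0   0   0   0   0   0   0   0   1  66  66  65
475     7   7   6   0  20  20  20  20   0   0   0   0   0   0   0   0   0   0   0   1   0  65  65
```

Request:
play_rows --increments '[{"translation": [-0.13,-0.05,0.15],"turn": [0,0,0.012],"gripper": 1},{"translation": [-0.27,-0.1,0.3],"turn": [0,0,0.025],"gripper": 1},{"translation": [-0.4,-0.15,0.45],"turn": [0,0,0.037],"gripper": 1},{"translation": [-0.53,-0.194,0.6],"turn": [0,0,0.05],"gripper": 1},{"translation": [-0.53,-0.194,0.617],"turn": [0,0,0.05],"gripper": 1},{"translation": [-0.53,-0.194,0.617],"turn": [0,0,0.05],"gripper": 1},{"translation": [-0.53,-0.194,0.617],"turn": [0,0,0.05],"gripper": 1},{"translation": [-0.53,-0.194,0.617],"turn": [0,0,0.05],"gripper": 1}]' --grip_force 25

```text
clock: 0.82
tool_pos: [512.9, 322.9, 141.6]
ee_rot: [1.482, 2.77, 0.003]
wrist_force: [0.6, 0.3, -0.1]
opening: 1.0
gripper_force: 0.0
```

```bash
cat > look.py <<'E'
from h import *
from scipy.spatial.transform import Rotation as Ro
from rig import r,cams
def wrist():
    s=r.sense(); c=cams.capture('wrist'); R=Ro.from_rotvec(s['ee_rot']).as_matrix()
    return s,R,c,cloud(c,(R,s['tool_pos']))
def scanner(W):
    m=(W[...,2]>25)&(W[...,2]<65)&(abs(W[...,0]-530)<90)&(abs(W[...,1]-300)<100)
    n,l,st,ce=cv2.connectedComponentsWithStats(m.astype(np.uint8)); k=1+np.argmax(st[1:,4])
    q=W[l==k]; return q,cv2.minAreaRect(q[:,:2].astype(np.float32))
E
python3 - <<'E'
from look import *
s,R,c,W=wrist(); print(s['joint_pos'],s['tool_pos'],s['wrist_force']);print(R.round(3))
q,rc=scanner(W);print(len(q),rc,cv2.boxPoints(rc))
cv2.imwrite('pics/w1.png',c['color']); f=cams.capture('side'); cv2.imwrite('pics/s1.png',f['color'])
cv2.imwrite('pics/b1.png',cv2.resize(np.hstack([c['color'],f['color']]),(800,300)))
E
```

```text
[ 5.59301818e-01  3.99762827e-01  1.74180157e+00  3.07973721e-04
  9.98310590e-01 -2.91459873e-02] [512.86863546 322.92355868 141.62312483] [ 0.57642088  0.27425965 -0.10814084]
[[-0.555  0.832  0.001]
 [ 0.832  0.555  0.001]
 [ 0.     0.002 -1.   ]]
9441 ((517.4227905273438, 312.67156982421875), (62.970741271972656, 166.2559814453125), 33.693241119384766) [[445.11142 364.3693 ]
 [537.34125 226.04105]
 [589.73413 260.97385]
 [497.50433 399.3021 ]]
```

View pics/b1.png

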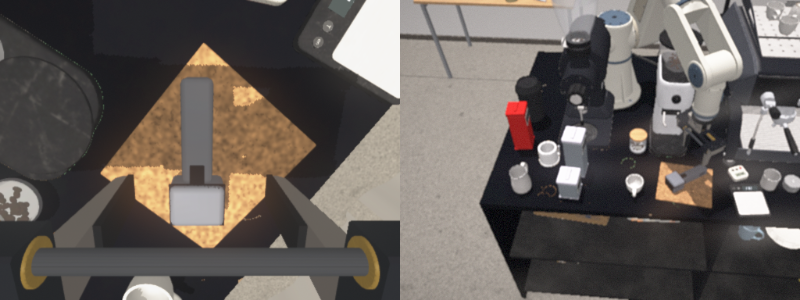

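```bash
python3 - <<'E'
from look import *
s=r.sense();a=s['joint_pos'][0];u=np.array([np.cos(a),np.sin(a)]);v=np.array([-u[1],u[0]])
for n in('scene','side'):
  W=cloud(cams.capture(n)).reshape(-1,3);W=W[np.isfinite(W[:,2])]
  R=W[:,:2]@u;L=W[:,:2]@v
  for r0 in range(50,700,30):
    m=(abs(R-r0)<15)&(W[:,2]>360)&(abs(L)<110)
    if m.sum()>5:
      t=m&(abs(L)<25); print(n,r0,'lat',np.percentile(L[m],[1,99]).round(),'z range',np.percentile(W[m,2],[1,99]).round(),'ctr',np.percentile(W[t,2],[2,98]).round() if t.sum()>3 else None)
E
```

```text
scene 50 lat [36. 86.] z range [360. 391.] ctr None
scene 80 lat [17. 88.] z range [361. 398.] ctr [361. 370.]
scene 110 lat [ 82. 108.] z range [362. 406.] ctr None
scene 290 lat [20. 83.] z range [423. 463.] ctr None
scene 320 lat [-3. 95.] z range [405. 465.] ctr [405. 464.]
scene 350 lat [-10. 105.] z range [362. 465.] ctr [365. 463.]
scene 380 lat [-9. 90.] z range [362. 465.] ctr [365. 464.]
scene 410 lat [-0. 70.] z range [363. 464.] ctr [388. 463.]
scene 440 lat [-59.  77.] z range [406. 570.] ctr None
scene 470 lat [-60. -55.] z range [531. 579.] ctr None
scene 500 lat [-60. -55.] z range [512. 587.] ctr None
scene 530 lat [-61.  49.] z range [494. 595.] ctr None
scene 560 lat [-62.  49.] z range [371. 592.] ctr [363. 432.]
scene 590 lat [-65.  50.] z range [365. 574.] ctr [372. 547.]
scene 620 lat [-65.  60.] z range [364. 556.] ctr [373. 546.]
scene 650 lat [-63.  61.] z range [365. 537.] ctr [365. 533.]
side 50 lat [-105.   83.] z range [361. 448.] ctr [370. 381.]
side 80 lat [-109.   85.] z range [361. 462.] ctr [361. 376.]
side 110 lat [-108.  109.] z range [360. 475.] 
[... 186 characters left out ...]
4. 36.] z range [447. 464.] ctr [451. 464.]
side 350 lat [-12.  22.] z range [371. 463.] ctr [380. 462.]
side 380 lat [-47. 109.] z range [362. 614.] ctr [366. 461.]
side 410 lat [-60. 107.] z range [361. 632.] ctr [382. 460.]
side 440 lat [-62.  92.] z range [458. 642.] ctr [555. 571.]
side 470 lat [-62.  53.] z range [533. 646.] ctr [576. 644.]
side 500 lat [-62.  60.] z range [514. 631.] ctr [619. 633.]
side 530 lat [-62.  60.] z range [494. 610.] ctr None
side 560 lat [-64.  59.] z range [477. 592.] ctr None
side 590 lat [-67.  59.] z range [365. 574.] ctr [534. 544.]
side 620 lat [-67.  58.] z range [364. 554.] ctr [384. 545.]
side 650 lat [-64.  59.] z range [364. 535.] ctr [364. 530.]
```

```bash
python3 - <<'E'
from look import *; import pickle
d=pickle.load(open('d0.pkl','rb'))
y=np.array([.832,.555]);x=np.array([-.555,.832]);g=np.array([512,321])
s,R,c,Ww=wrist()
for n,W in [(n,cloud(d[n])) for n in('scene','side')]+[('wrist',Ww)]:
  W=W.reshape(-1,3);W=W[np.isfinite(W[:,2])]
  a=(W[:,:2]-g)@y; b=(W[:,:2]-g)@x
  for z0 in range(15,480,30):
    m=(abs(W[:,2]-z0)<15)&(a<-60)&(a>-300)&(b>-110)&(b<130)&(W[:,2]<500)&(W[:,2]>15)
    k=m&(abs(b)<50)
    if m.sum()>4: print(n,z0,'near',np.sort(a[m])[-4:].round(),'b',b[m][np.argsort(a[m])[-4:]].round(),'inner',np.sort(a[k])[-3:].round())
E
```

```text
scene 15 near [-110. -110. -110. -109.] b [44. 58. 49. 48.] inner [-110. -110. -109.]
scene 45 near [-152. -125. -121. -116.] b [32. 12.  3. 16.] inner [-125. -121. -116.]
scene 75 near [-201. -201. -201. -201.] b [-79. -81. -74. -81.] inner [-231. -228. -225.]
scene 105 near [-206. -206. -206. -205.] b [101. 108. 104. 100.] inner [-235. -233. -233.]
scene 135 near [-154. -147. -139. -137.] b [46. 37. 28. 32.] inner [-147. -139. -137.]
scene 165 near [-140. -138. -137. -135.] b [28. 31. 28. 33.] inner [-138. -137. -135.]
scene 195 near [-174. -171. -169. -167.] b [14. 14. 15. 18.] inner [-171. -169. -167.]
scene 225 near [-144. -142. -137. -131.] b [18. 19. 28. 40.] inner [-142. -137. -131.]
scene 255 near [-126. -126. -126. -126.] b [48. 53. 51. 44.] inner [-127. -126. -126.]
scene 285 near [-126. -126. -125. -125.] b [11. 52. 53. 49.] inner [-126. -126. -125.]
scene 315 near [-61. -61. -61. -60.] b [31. 30. 32. 31.] inner [-61. -61. -60.]
scene 345 near [-60. -60. -60. -60.] b [47. 68. 81. 34.] inner [-60. -60. -60.]
scene 375 near [-188. -188. -186. -184.] b [49. 55. 56. 56.] inne
[... 1362 characters left out ...]
7. 73.] inner [-186. -185. -183.]
side 405 near [-170. -170. -170. -169.] b [65. 68. 71. 51.] inner [-173. -172. -170.]
side 435 near [-168. -167. -166. -166.] b [60. 66. 74. 65.] inner [-170. -169. -168.]
side 465 near [-166. -165. -164. -163.] b [67. 56. 55. 67.] inner [-169. -168. -167.]
wrist 15 near [-108. -108. -108. -107.] b [53. 45. 48. 46.] inner [-108. -108. -107.]
wrist 45 near [-199. -199. -199. -198.] b [-90. -90. -83. -89.] inner [-222. -222. -222.]
wrist 75 near [-201. -201. -201. -201.] b [-73. -73. -72. -74.] inner []
wrist 195 near [-60. -60. -60. -60.] b [12. 12. 12. 11.] inner [-60. -60. -60.]
wrist 225 near [-60. -60. -60. -60.] b [32. 32. 32. 32.] inner [-60. -60. -60.]
```

Request:
play_rows --increments '[{"translation": [-0.012,-0.016,0.15],"turn": [0,0,0],"gripper": 1},{"translation": [-0.012,-0.016,0.3],"turn": [0,0,0],"gripper": 1},{"translation": [-0.012,-0.016,0.45],"turn": [0,0,0],"gripper": 1},{"translation": [-0.012,-0.016,0.6],"turn": [0,0,0],"gripper": 1},{"translation": [-0.012,-0.016,0.73],"turn": [0,0,0],"gripper": 1},{"translation": [-0.012,-0.016,0.83],"turn": [0,0,0],"gripper": 1},{"translation": [-0.012,-0.016,0.9],"turn": [0,0,0],"gripper": 1},{"translation": [-0.012,-0.016,0.9],"turn": [0,0,0],"gripper": 1}]'

```text
clock: 1.73
tool_pos: [510.8, 319.1, 31.1]
ee_rot: [-1.482, -2.769, 0.003]
wrist_force: [-0.4, 0.7, 0.9]
opening: 1.0
gripper_force: 0.0
```

Request:
play_rows --increments '[{"translation": [0,0.008,0.07],"turn": [0,0,0],"gripper": 1},{"translation": [0,0.008,0.13],"turn": [0,0,0],"gripper": 1},{"translation": [0,0.008,0.175],"turn": [0,0,0],"gripper": 1},{"translation": [0,0.008,0.175],"turn": [0,0,0],"gripper": 1},{"translation": [0,0.008,0.175],"turn": [0,0,0],"gripper": -1},{"translation": [0,0.008,0.175],"turn": [0,0,0],"gripper": -1},{"translation": [0,0.008,0.175],"turn": [0,0,0],"gripper": -1},{"translation": [0,0.008,0.175],"turn": [0,0,0],"gripper": -1}]' --grip_force 25

```text
clock: 2.4
tool_pos: [512.6, 320.2, 11.9]
ee_rot: [1.483, 2.769, 0.001]
wrist_force: [-0.0, -0.5, -0.8]
opening: 0.736
gripper_force: 0.0
```

Request:
play_rows --increments '[{"translation": [0,0,0],"turn": [0,0,0],"gripper": -1},{"translation": [0,0,0],"turn": [0,0,0],"gripper": -1},{"translation": [0,0,0],"turn": [0,0,0],"gripper": -1},{"translation": [0,0,0],"turn": [0,0,0],"gripper": -1},{"translation": [0,0,0],"turn": [0,0,0],"gripper": -1},{"translation": [0,0,0],"turn": [0,0,0],"gripper": -1},{"translation": [0,0,0],"turn": [0,0,0],"gripper": -1},{"translation": [0,0,0],"turn": [0,0,0],"gripper": -1}]'

```text
clock: 3.07
tool_pos: [512.4, 320.0, 11.5]
ee_rot: [-1.483, -2.769, 0.0]
wrist_force: [-0.9, 0.0, 0.4]
opening: 0.366
gripper_force: 25.0
```

Request:
play_rows --increments '[{"translation": [0,0,-0.08],"turn": [0,0,0],"gripper": -1},{"translation": [0,0,-0.2],"turn": [0,0,0],"gripper": -1},{"translation": [0,0.05,-0.35],"turn": [0,0,0],"gripper": -1},{"translation": [0,0.1,-0.5],"turn": [0,0,0],"gripper": -1},{"translation": [0,0.18,-0.66],"turn": [0,0,0],"gripper": -1},{"translation": [0,0.25,-0.82],"turn": [0,0,0],"gripper": -1},{"translation": [0,0.3,-0.94],"turn": [0,0,0],"gripper": -1},{"translation": [0,0.33,-1],"turn": [0,0,0],"gripper": -1}]'

```text
clock: 3.73
tool_pos: [546.8, 342.9, 134.3]
ee_rot: [1.482, 2.768, 0.005]
wrist_force: [-0.6, -0.0, -1.9]
opening: 0.369
gripper_force: 25.0
```

Request:
play_rows --increments '[{"translation": [-0.06,-0.03,0],"turn": [0,0,0.01],"gripper": -1},{"translation": [-0.18,-0.1,0],"turn": [0,0,0.04],"gripper": -1},{"translation": [-0.32,-0.17,0],"turn": [0,0,0.07],"gripper": -1},{"translation": [-0.46,-0.24,0],"turn": [0,0,0.11],"gripper": -1},{"translation": [-0.6,-0.32,0],"turn": [0,0,0.15],"gripper": -1},{"translation": [-0.74,-0.39,0],"turn": [0,0,0.18],"gripper": -1},{"translation": [-0.85,-0.45,0],"turn": [0,0,0.2],"gripper": -1},{"translation": [-0.91,-0.48,0],"turn": [0,0,0.22],"gripper": -1}]'

```text
clock: 4.4
tool_pos: [556.8, 216.0, 130.4]
ee_rot: [-1.942, -2.468, 0.004]
wrist_force: [-0.4, 0.1, -1.2]
opening: 0.366
gripper_force: 25.0
```

```bash
python3 - <<'E'
from look import *
s,R,c,W=wrist();print(s['tool_pos'],R.round(3).tolist(),s['joint_pos'].round(3))
dx,dy=516.5-s['tool_pos'][0],115.7-s['tool_pos'][1]
print(R.T@[dx,dy,133.5-s['tool_pos'][2]]/120, (np.degrees(np.arctan2(R[1,0],R[0,0]))-84.7)/90)
E
```

```text
[556.76470832 216.01774727 130.38129844] [[-0.235, 0.972, -0.002], [0.972, 0.235, -0.001], [-0.001, -0.003, -1.0]] [ 3.680e-01  4.030e-01  1.766e+00 -1.000e-03  9.750e-01  1.310e-01]
[-0.7337071  -0.52271085 -0.02395587] 0.20994582138309553
```

Request:
play_rows --increments '[{"translation": [-0.07,-0.03,0],"turn": [0,0,0.02],"gripper": -1},{"translation": [-0.18,-0.1,-0.01],"turn": [0,0,0.05],"gripper": -1},{"translation": [-0.3,-0.2,-0.02],"turn": [0,0,0.09],"gripper": -1},{"translation": [-0.43,-0.3,-0.02],"turn": [0,0,0.13],"gripper": -1},{"translation": [-0.55,-0.39,-0.024],"turn": [0,0,0.16],"gripper": -1},{"translation": [-0.65,-0.46,-0.024],"turn": [0,0,0.19],"gripper": -1},{"translation": [-0.71,-0.505,-0.024],"turn": [0,0,0.205],"gripper": -1},{"translation": [-0.734,-0.523,-0.024],"turn": [0,0,0.21],"gripper": -1}]'

```text
clock: 5.12
tool_pos: [517.5, 117.9, 134.4]
ee_rot: [-2.319, -2.12, 0.001]
wrist_force: [-0.3, 0.8, -2.1]
opening: 0.366
gripper_force: 25.0
```

```bash
python3 - <<'E'
from look import *; import pickle
s,R,c,W=wrist();print(s['tool_pos'],R.round(3).tolist(),s['wrist_force'])
def top(W,zc,cx,cy):
    m=(abs(W[...,2]-zc)<10)&(np.hypot(W[...,0]-cx,W[...,1]-cy)<75); q=W[m]
    return len(q),(cv2.minAreaRect(q[:,:2].astype(np.float32)) if len(q)>20 else None),q[:,2].mean() if len(q) else 0
print('wrist tin',top(W,200,497,-105))
m=(W[...,2]>60)&(W[...,2]<185)&(abs(W[...,0]-498)<45)&(W[...,1]<-50)&(W[...,1]>-85)
q=W[m];print('face',len(q))
if len(q)>50:
    A=np.c_[q[:,0],q[:,2],np.ones(len(q))];co=np.linalg.lstsq(A,q[:,1],rcond=None)[0];print('y=a x+b z+c',co,'yaw',np.degrees(np.arctan(co[0])),np.percentile(q,[2,50,98],axis=0).round())
for n in('scene','side'):
    f=cams.capture(n);V=cloud(f);print(n,top(V,200,497,-105))
    cv2.imwrite(f'pics/{n}2.png',f['color'])
    # scanner points: head
    # held scanner: z between 125 and 185, y 15..110
    m=(V[...,2]>120)&(V[...,2]<185)&(abs(V[...,0]-508)<60)&(V[...,1]>0)&(V[...,1]<95);q=V[m]
    if len(q)>20: print('scanner',len(q),q.mean(0).round(),np.percentile(q,[2,98],axis=0).round(),cv2.minAreaRect(q[:,:2].astype(np.float32)))
cv2.imwrite('pics/c2.png',np.hstack([cv2.resize(c['color'],(400,300)),cv2.resize(cams.capture('scene')['color'][110:270,150:363],(400,300))]))
E
```

```text
[517.45396567 117.86558525 134.36445851] [[0.09, 0.996, -0.0], [0.996, -0.09, -0.0], [-0.0, -0.0, -1.0]] [-0.30204134  0.78998681 -2.08604308]
wrist tin (0, None, 0)
face 0
scene (794, ((494.77374267578125, -103.4150161743164), (74.01364135742188, 76.34429931640625), 84.09766387939453), np.float64(198.77945196121036))
scanner 648 [519.  55. 166.] [[483.  28. 138.]
 [543.  93. 176.]] ((512.2395629882812, 61.79402160644531), (67.99482727050781, 62.924747467041016), 85.23934173583984)
side (536, ((495.74420166015625, -105.05966186523438), (73.74693298339844, 81.74637603759766), 84.04112243652344), np.float64(197.1910557772267))
scanner 475 [526.  54. 163.] [[487.  28. 133.]
 [546.  86. 175.]] ((513.2716674804688, 60.76888656616211), (68.0058364868164, 70.69692993164062), 85.53787231445312)
```

View pics/c2.png

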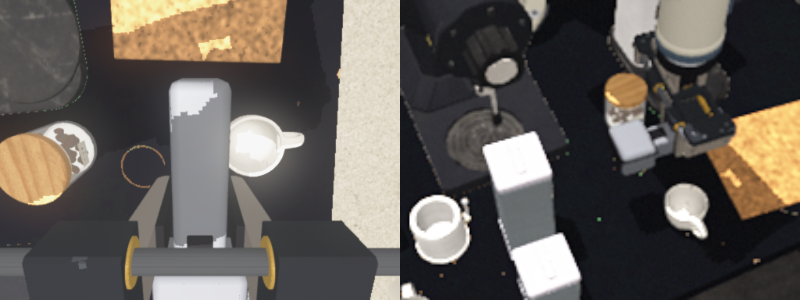

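The scanner points at the tall tin, with its window about 94 mm from the face. Its beam is on the label centre to within about 2 mm. The cup and tins have not moved. Holding still.

Request:
play_rows --increments '[{"translation": [-0.02,-0.01,0],"turn": [0,0,0],"gripper": -1},{"translation": [-0.02,-0.01,0],"turn": [0,0,0],"gripper": -1},{"translation": [-0.02,-0.01,0],"turn": [0,0,0],"gripper": -1},{"translation": [-0.02,-0.01,0],"turn": [0,0,0],"gripper": -1},{"translation": [-0.02,-0.01,0],"turn": [0,0,0],"gripper": -1},{"translation": [-0.02,-0.01,0],"turn": [0,0,0],"gripper": -1},{"translation": [-0.02,-0.01,0],"turn": [0,0,0],"gripper": -1},{"translation": [-0.02,-0.01,0],"turn": [0,0,0],"gripper": -1}]'

```text
clock: 5.98
tool_pos: [516.7, 116.3, 134.4]
ee_rot: [2.317, 2.122, 0.0]
wrist_force: [0.6, 0.5, -1.1]
opening: 0.369
gripper_force: 25.0
```

Request:
play_rows --increments '[{"translation": [0,0,0],"turn": [0,0,0],"gripper": -1},{"translation": [0,0,0],"turn": [0,0,0],"gripper": -1},{"translation": [0,0,0],"turn": [0,0,0],"gripper": -1},{"translation": [0,0,0],"turn": [0,0,0],"gripper": -1},{"translation": [0,0,0],"turn": [0,0,0],"gripper": -1},{"translation": [0,0,0],"turn": [0,0,0],"gripper": -1},{"translation": [0,0,0],"turn": [0,0,0],"gripper": -1},{"translation": [0,0,0],"turn": [0,0,0],"gripper": -1}]'

```text
clock: 6.65
tool_pos: [516.7, 116.3, 134.4]
ee_rot: [2.317, 2.122, 0.0]
wrist_force: [0.7, 0.1, -2.2]
opening: 0.366
gripper_force: 25.0
```

Request:
play_rows --increments '[{"translation": [0,0,0],"turn": [0,0,0],"gripper": -1},{"translation": [0,0,0],"turn": [0,0,0],"gripper": -1},{"translation": [0,0,0],"turn": [0,0,0],"gripper": -1},{"translation": [0,0,0],"turn": [0,0,0],"gripper": -1},{"translation": [0,0,0],"turn": [0,0,0],"gripper": -1},{"translation": [0,0,0],"turn": [0,0,0],"gripper": -1},{"translation": [0,0,0],"turn": [0,0,0],"gripper": -1},{"translation": [0,0,0],"turn": [0,0,0],"gripper": -1}]'

```text
clock: 7.32
tool_pos: [516.7, 116.3, 134.4]
ee_rot: [2.317, 2.122, 0.0]
wrist_force: [-0.1, 0.0, 0.0]
opening: 0.368
gripper_force: 25.0
```

Request:
play_rows --increments '[{"translation": [0,0,0],"turn": [0,0,0],"gripper": -1},{"translation": [0,0,0],"turn": [0,0,0],"gripper": -1},{"translation": [0,0,0],"turn": [0,0,0],"gripper": -1},{"translation": [0,0,0],"turn": [0,0,0],"gripper": -1},{"translation": [0,0,0],"turn": [0,0,0],"gripper": -1},{"translation": [0,0,0],"turn": [0,0,0],"gripper": -1},{"translation": [0,0,0],"turn": [0,0,0],"gripper": -1},{"translation": [0,0,0],"turn": [0,0,0],"gripper": -1}]'

```text
clock: 7.98
tool_pos: [516.7, 116.3, 134.4]
ee_rot: [-2.317, -2.122, 0.0]
wrist_force: [0.1, 0.9, -1.2]
opening: 0.368
gripper_force: 25.0
```

```bash
python3 - <<'E'
from look import *
s=r.sense();R=Ro.from_rotvec(s['ee_rot']).as_matrix();print(s['clock'],s['tool_pos'],R.round(3).tolist(),s['dq'].round(4))
print(R.T@(np.array([556.8,216,132])-s['tool_pos'])/120)
E
```

```text
7.9833 [516.73294233 116.31274384 134.42001663] [[0.088, 0.996, -0.0], [0.996, -0.088, -0.0], [-0.0, -0.0, -1.0]] [ 0.0005  0.0001 -0.0009 -0.0005 -0.0011 -0.0008]
[0.85686113 0.25957939 0.02014388]
```

Request:
play_rows --increments '[{"translation": [0.06,0.02,0],"turn": [0,0,-0.01],"gripper": -1},{"translation": [0.17,0.06,0],"turn": [0,0,-0.04],"gripper": -1},{"translation": [0.31,0.11,0],"turn": [0,0,-0.07],"gripper": -1},{"translation": [0.45,0.15,0],"turn": [0,0,-0.11],"gripper": -1},{"translation": [0.59,0.19,0],"turn": [0,0,-0.15],"gripper": -1},{"translation": [0.71,0.22,0],"turn": [0,0,-0.18],"gripper": -1},{"translation": [0.81,0.25,0],"turn": [0,0,-0.2],"gripper": -1},{"translation": [0.857,0.26,0],"turn": [0,0,-0.21],"gripper": -1}]'

```text
clock: 8.65
tool_pos: [557.7, 218.3, 134.4]
ee_rot: [1.933, 2.476, 0.001]
wrist_force: [0.7, 0.0, -1.7]
opening: 0.371
gripper_force: 25.0
```

```bash
python3 - <<'E'
from look import *
s=r.sense();R=Ro.from_rotvec(s['ee_rot']).as_matrix();print(s['clock'],s['tool_pos'],R.round(3).tolist())
print(R.T@(np.array([540,335,132])-s['tool_pos'])/120,(np.degrees(np.arctan2(R[1,0],R[0,0]))-123.65)/90)
E
```

```text
8.65 [557.74279834 218.29192143 134.37460227] [[-0.243, 0.97, 0.001], [0.97, 0.243, 0.001], [0.0, 0.001, -1.0]]
[0.97934787 0.0927775  0.02025957] -0.21770097696231086
```

Request:
play_rows --increments '[{"translation": [0.06,0.01,0],"turn": [0,0,-0.01],"gripper": -1},{"translation": [0.19,0.02,0],"turn": [0,0,-0.04],"gripper": -1},{"translation": [0.35,0.04,0],"turn": [0,0,-0.07],"gripper": -1},{"translation": [0.52,0.05,0],"turn": [0,0,-0.11],"gripper": -1},{"translation": [0.68,0.07,0],"turn": [0,0,-0.15],"gripper": -1},{"translation": [0.83,0.08,0],"turn": [0,0,-0.19],"gripper": -1},{"translation": [0.94,0.09,0],"turn": [0,0,-0.21],"gripper": -1},{"translation": [0.979,0.093,0],"turn": [0,0,-0.218],"gripper": -1}]'

```text
clock: 9.32
tool_pos: [539.1, 334.4, 134.4]
ee_rot: [-1.485, -2.768, -0.0]
wrist_force: [-0.6, -0.5, -1.4]
opening: 0.371
gripper_force: 25.0
```

```bash
python3 - <<'E'
from look import *
s=r.sense();R=Ro.from_rotvec(s['ee_rot']).as_matrix();print(s['clock'],s['tool_pos'],R.round(3).tolist())
print(R.T@(np.array([515,320,13])-s['tool_pos'])/120,(np.degrees(np.arctan2(R[1,0],R[0,0]))-123.65)/90)
E
```

```text
9.3167 [539.05449753 334.38403308 134.37887973] [[-0.553, 0.833, -0.0], [0.833, 0.553, 0.0], [0.0, 0.0, -1.0]]
[ 0.01078375 -0.23341754  1.0114659 ] -0.0005798757511363482
```

Request:
play_rows --increments '[{"translation": [0,-0.03,0.1],"turn": [0,0,0],"gripper": -1},{"translation": [0,-0.1,0.26],"turn": [0,0,0],"gripper": -1},{"translation": [0.01,-0.17,0.43],"turn": [0,0,0],"gripper": -1},{"translation": [0.01,-0.22,0.6],"turn": [0,0,0],"gripper": -1},{"translation": [0.01,-0.233,0.75],"turn": [0,0,0],"gripper": -1},{"translation": [0.01,-0.233,0.86],"turn": [0,0,0],"gripper": -1},{"translation": [0.01,-0.233,0.93],"turn": [0,0,0],"gripper": -1},{"translation": [0.01,-0.233,0.95],"turn": [0,0,0],"gripper": -1}]'

```text
clock: 9.98
tool_pos: [515.3, 317.8, 19.2]
ee_rot: [-1.488, -2.766, 0.002]
wrist_force: [-0.5, 0.7, -0.4]
opening: 0.368
gripper_force: 25.0
```

Request:
play_rows --increments '[{"translation": [0,0,0.01],"turn": [0,0,0],"gripper": -1},{"translation": [0,0,0.02],"turn": [0,0,0],"gripper": -1},{"translation": [0,0,0.03],"turn": [0,0,0],"gripper": -1},{"translation": [0,0,0.04],"turn": [0,0,0],"gripper": -1},{"translation": [0,0,0.05],"turn": [0,0,0],"gripper": -1},{"translation": [0,0,0.055],"turn": [0,0,0],"gripper": -1},{"translation": [0,0,0.055],"turn": [0,0,0],"gripper": -1},{"translation": [0,0,0.055],"turn": [0,0,0],"gripper": -1}]'

```text
clock: 10.65
tool_pos: [515.6, 318.4, 13.9]
ee_rot: [1.487, 2.767, 0.0]
wrist_force: [0.9, 0.6, -1.3]
opening: 0.367
gripper_force: 25.0
```

Next, lower the last 2–3 mm in small steps until it touches.

Request:
play_rows --increments '[{"translation": [0,0,0.004],"turn": [0,0,0],"gripper": -1},{"translation": [0,0,0.008],"turn": [0,0,0],"gripper": -1},{"translation": [0,0,0.012],"turn": [0,0,0],"gripper": -1},{"translation": [0,0,0.016],"turn": [0,0,0],"gripper": -1},{"translation": [0,0,0.018],"turn": [0,0,0],"gripper": -1},{"translation": [0,0,0.018],"turn": [0,0,0],"gripper": -1},{"translation": [0,0,0.018],"turn": [0,0,0],"gripper": -1},{"translation": [0,0,0.018],"turn": [0,0,0],"gripper": -1}]'

```text
clock: 11.32
tool_pos: [515.6, 318.4, 11.7]
ee_rot: [1.487, 2.767, 0.0]
wrist_force: [0.2, 0.2, -1.2]
opening: 0.366
gripper_force: 25.0
```

Request:
play_rows --increments '[{"translation": [0,0,0.003],"turn": [0,0,0],"gripper": -1},{"translation": [0,0,0.006],"turn": [0,0,0],"gripper": -1},{"translation": [0,0,0.006],"turn": [0,0,0],"gripper": -1},{"translation": [0,0,0.006],"turn": [0,0,0],"gripper": -0.2},{"translation": [0,0,0.006],"turn": [0,0,0],"gripper": 0},{"translation": [0,0,0.006],"turn": [0,0,0],"gripper": 0.5},{"translation": [0,0,0.006],"turn": [0,0,0],"gripper": 1},{"translation": [0,0,0.006],"turn": [0,0,0],"gripper": 1}]'

```text
clock: 11.98
tool_pos: [515.5, 318.3, 10.9]
ee_rot: [-1.487, -2.767, 0.0]
wrist_force: [0.4, 0.4, 0.1]
opening: 0.666
gripper_force: 0.0
```

Request:
play_rows --increments '[{"translation": [0,0,0],"turn": [0,0,0],"gripper": 1},{"translation": [0,0,0],"turn": [0,0,0],"gripper": 1},{"translation": [0,0,0],"turn": [0,0,0],"gripper": 1},{"translation": [0,0,0],"turn": [0,0,0],"gripper": 1},{"translation": [0,0,-0.04],"turn": [0,0,0],"gripper": 1},{"translation": [0,0,-0.12],"turn": [0,0,0],"gripper": 1},{"translation": [0,0,-0.24],"turn": [0,0,0],"gripper": 1},{"translation": [0,0,-0.36],"turn": [0,0,0],"gripper": 1}]'

```text
clock: 12.65
tool_pos: [515.4, 318.3, 55.2]
ee_rot: [-1.487, -2.767, 0.001]
wrist_force: [-0.3, -0.3, -0.0]
opening: 1.0
gripper_force: 0.0
```

Request:
play_rows --increments '[{"translation": [0,0,-0.15],"turn": [0,0,0],"gripper": 1},{"translation": [0,0,-0.3],"turn": [0,0,0],"gripper": 1},{"translation": [0,0,-0.45],"turn": [0,0,0],"gripper": 1},{"translation": [0,0,-0.6],"turn": [0,0,0],"gripper": 1},{"translation": [0,0,-0.72],"turn": [0,0,0],"gripper": 1},{"translation": [0,0,-0.8],"turn": [0,0,0],"gripper": 1},{"translation": [0,0,-0.8],"turn": [0,0,0],"gripper": 1},{"translation": [0,0,-0.8],"turn": [0,0,0],"gripper": 1}]'

```text
clock: 13.32
tool_pos: [515.7, 318.4, 150.7]
ee_rot: [1.487, 2.767, 0.002]
wrist_force: [0.0, -0.7, -1.2]
opening: 1.003
gripper_force: 0.0
```

```bash
python3 - <<'E'
from look import *
s,R,c,W=wrist();print(s['tool_pos'],s['wrist_force'],s['dq'].round(4))
q,rc=scanner(W);print(len(q),rc,np.percentile(q[:,2],[5,50,95]))
o=np.array(rc[0])+12.5*np.array([.555,-.832]);print('origin',o,'mat',532,306)
cv2.imwrite('pics/end.png',np.hstack([cv2.resize(c['color'],(400,300)),cv2.resize(cams.capture('scene')['color'],(400,300))]))
E
```

```text
[515.72703408 318.43435668 150.66963195] [ 0.04472303 -0.6935184  -1.23229143] [ 0.0002  0.0233  0.0187 -0.0007 -0.0064  0.0005]
8916 ((521.3438110351562, 312.201171875), (63.03700256347656, 165.03514099121094), 33.29737091064453) [37.41164081 42.01444901 49.93965516]
origin [528.28131104 301.80117188] mat 532 306
```

View pics/end.png

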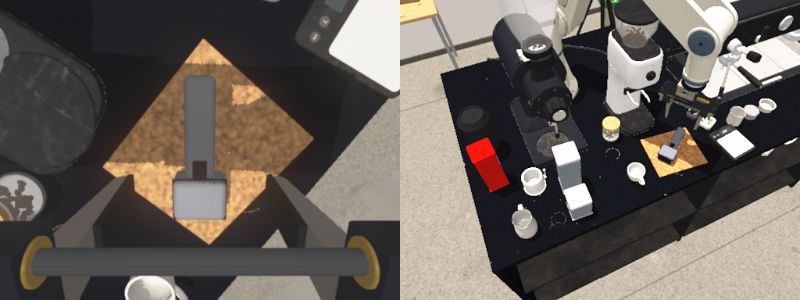

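The scanner lies flat on the mat (head at (200,198) in the left image), and the cup and pitcher are where they were.

```bash
python3 -c "
from rig import r
print(r.job_done())"
```

```text
the job is handed in; nothing more can be done
None
```

I held the scanner steady on the tall tin's label for over 2 s, aimed by calculated position since no camera could see the label, then laid it flat on the mat with the cup and pitcher where they stood, and handed the job in; no verdict came back.

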